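# Shut and start the fusing press for pre-heating

### The job

Get the little fusing press warming up: first slide its lower plate fully home, then push the big handle down until it snaps over centre and stays locked by itself, and last switch the mains toggle on. Work by feel and do not force anything or lean on a part that has reached its stop, and leave the thread reel, shears and tin where they are.

Things in the scene. Friction and masses are not known exactly. Their poses are not given: they have to be found in the camera images.
- press: Hand-operated clamshell fusing press, plates 150 x 150 mm, bolted to the bench. Origin: underside centre of its grey base, 300 (x) x 200 (y) mm. Its own -x points to its front (the robot's side), z up. 'Press frame' below means this frame. No part of the press bears more than 25 N.
- handle_axis (a point): Middle of the handle's hinge axis, which runs along the press's y, at the rear (95, 0, 165 mm in the press frame). The handle is a fork of two 12 mm rods, 58 mm left and right of the middle, with a black, freely turning grip bar (26 mm thick, 136 mm long, along y) across the ends, its axis 200 mm from the hinge. It closes by swinging forward (-x) and down.
- handle_open (a point): Point fixed to the press: NOMINAL middle of the grip bar's axis with the handle open, as it starts, fork 0.84 rad above level. The fork is clamped on its shaft at an adjusted angle, not measured here, which shifts the whole swing, start and end alike, by up to 0.12 rad up or down (24 mm at the bar): find the bar by touch.
- handle_shut (a point): Point fixed to the press: NOMINAL middle of the bar's axis on the hard stop, 0.865 rad from open, shifted likewise. Pushed square at the bar, resistance grows to about 12 N midway, fades to nothing at dead centre, 0.05 rad (10 mm) short of the stop; from there it snaps on to the stop by itself and stays. Let go sooner, it springs open.
- drawer (a joint): Lower plate with a black pad, on rails along the press's x: how far it is out to the front, m; 0 is fully home on its rubber stop. At its front an upright steel pull plate, 90 mm wide (y), z = 38 to 66 mm; its front face is at x = -185 mm minus this value, y = 0, in the press frame. Slides with about 3 N of drag.
- platen_front (a point): Middle of the lower front edge of the upper heated plate, 150 mm wide and 40 mm thick, which the handle carries down, always below the grip bar. Its z in the press frame is 74 mm shut on the pad, about 193 mm open.
- switch (a joint): Mains toggle: steel bat lever, 26 mm long, 6 to 9 mm thick, upright on the flat top (z = 92 mm) of the white control box, 170 (x) x 85 (y) mm, on the press's -y side. 0 rad = off, leaning 0.3 rad to the press's front (-x); 0.6 = on, leaning 0.3 rad to +x. Pushed near its tip it takes 5 to 8 N up to the middle, then snaps over. The dial 90 mm behind it is not needed.
- switch_tip (a point): Point on the axis of the toggle's bat, 24 mm from its pivot (2 mm below its end); moves with the bat. The pivot is at (-75, -143.5, 92.5) mm in the press frame.
- thread: Reel of pale thread with grey flanges, 42 mm diameter, 58 mm high, upright; origin at its underside centre. Bystander.
- shears: Tailor's shears lying flat, about 250 mm long, 15 mm high; origin below the pivot screw, blades to its +x. Bystander.
- tin: Round aluminium button tin, 76 mm diameter, 34 mm high; origin at its underside centre. Bystander.

How it is judged:
By the outcome, as a careful person would: the job done as asked, in the order asked, and still so for the second after the job is handed in, with the robot touching nothing.
It also fails if it takes over 72 s, if anything falls off the work surface, if the arm or the gripper's body presses on something with over 40 N, if the wrist force passes 120 N, or if a joint passes its speed limit or range.

### The arm

A 6-joint arm with a two-finger parallel gripper is mounted at the origin on the work surface. World frame = base frame: x ahead of the robot, y to its left, z up, the work surface at z = 0. Lengths are in m, angles in rad, forces in N, time in s.
With the tool pointing down it reaches from about 0.225 to 0.875 m from the base axis. Payload 3.4 kg.
Tool frame: the origin (TCP) lies at the very end of the fingers, on their centre line; the grasp point (between the pads) lies 19 mm behind it; z points along the fingers, y is the direction in which the jaws open and shut (so a half turn about z gives the same grasp; the last joint's range is limited). The gripper opens to 85 mm and grips with 20 to 120 N. Pads are 22 mm wide; open, the fingers measure 114 mm over their backs; the gripper's body (76 mm by 85 mm) begins 54 mm behind the grasp point. The pads swing forward as they close: fully open they stand 13 mm farther back than shut.
Start: joints at [-1.275, 0.276, 1.505, -0, 1.361, -0.121], TCP at [0.233, -0.526, 0.231] pointing down, gripper open.
Joint ranges: [-2.89, 2.89], [-0.75, 2.08], [0.22, 2.7], [-1.18, 4.32], [0.11, 2.71], [-2.7, 2.7]. Speed limits (rad/s): [2.57, 2.57, 3.14, 3.14, 3.14, 3.14].

### API

Orientations are given as a unit quaternion [w, x, y, z].
In Python, from rig import telemetry, imaging, manip, finder gives the robot as it stands.
- The arm moves only by the tool arm_command, never from a script. Its argument "steps" is a list of rows, each a list of 3 entries, a list of its own where there are three numbers: the turn, a rotation vector about the world's x, y, z in rad, then the shift along the world's x, y, z in mm, then the closure in counts, from 0 (fully open) to 255 (shut). In form: [[[rx, ry, rz], [dx, dy, dz], grip], ...]. A call has 1 to 20 rows; each row shifts and turns the commanded pose from where the row before left it; what a row does not reach is not made up. A row lasts 1/8 s, in which the tool goes at most 62.5 mm and 10.7 degrees, less where a joint would pass 70% of its speed; a pose out of reach is approached as far as the arm can. A call is refused whole if a number of a shift passes 62.5 or a number of a turn 0.188, either way. A call with a gripper value outside its range is refused whole. The fingers move at their own pace and stop on an object; "newtons" is the grip in N (left out, the last holds). Time passes only in rows, so rows that do not move let the fingers close. It gives the time, the measured TCP pose, the force and the opening at its end, in the units of the state.
- telemetry.get_state(): the state, without advancing time (a new reading comes with each control period).
- imaging.get_image(name): name is "scene" or "top"; returns the picture (420x560x3 uint8, blue, green, red); there is no depth.
- imaging.camera_params(name): a dict with "intrinsics" (3x3 intrinsics, pixels), "D" ([k1, k2, p1, p2, k3] as OpenCV has them; the pictures are not rectified), "R" (3x3) and "t" (3): a world point X has camera coordinates R X + t. Camera axes: x right, y down, z forward; pixel columns grow to the right and rows downward; lengths in m; the calibration is good to about 2 mm. A picture is of the moment at which its call begins. camera_params takes no time and is no camera call.
- manip.sign_off(): hands the job in, once; it reports no verdict.
Trained networks look in the newest picture that a camera, given by its name, has taken for a name from the list of things; names that differ only in an ending like _2 or _b are one class to them, and where a whole thing is asked for, a point or a joint stands for the part that bears it (a point fixed in the world has none). Each returns a list of dicts, best first, with "score" (0 to 1); they miss things now and then, are a little off and sometimes report something else, mostly with a low value. They report only what shows in the picture. A call takes as long as a camera call.
- finder.cut_out(camera, thing): "pixels" (420x560 bool, what is visible of it) and "extent" ([left, top, width, height] in pixels, round what is visible of it).
The state is a dict: "clock": time; "qpos": joint angles; "qd": joint speeds; "effort": joint torques, N m; "position": TCP position; "ee_rot": TCP orientation; "contact_force": force on the tool from outside, world axes, zero at the start; "moment": the same for the moment, N m; "width": finger opening in m.
Only numpy, scipy, OpenCV 4.12 (cv2) and the standard library are available. Lean on these libraries where they do the work, as an engineer would, in place of code of your own. Each camera call takes 0.05 s, during which the arm holds its last target.

## Working session

There is one attempt and no reset: what is moved stays moved. The work goes in short steps, Python scripts to look and compute and a tool call to move; the robot and the scene stay as the last step left them, time stands still between calls to the robot, and variables do not carry over. Pictures are saved under pics/ and viewed, and the job is handed in when it is done.

Besides the shell and the picture viewer there is one more tool, called after "Call:" as name(argument=value, ...), one argument or row to a line, values as JSON. arm_command: Moves the arm, as the interface text tells. Its arguments: {"type":"object","properties":{"steps":{"type":"array"},"newtons":{"type":"number"}},"required":["steps"]}

```bash
mkdir -p pics; python3 - <<'E'
from rig import telemetry, imaging, manip, finder
import cv2
for n in("scene","top"):
    cv2.imwrite(f"pics/{n}0.png",imaging.get_image(n))
    p=imaging.camera_params(n);print(n,{k:(v.tolist() if hasattr(v,'tolist') else v) for k,v in p.items()})
print(telemetry.get_state())
E
```

```text
scene {'intrinsics': [[401.25069679261946, 0.0, 284.97452483283126], [0.0, 401.25069679261946, 214.77217263004985], [0.0, 0.0, 1.0]], 'D': [0.01629982013665702, 0.0, 0.0, 0.0, 0.0], 'R': [[-0.5511772627614756, 0.8343852793271701, 0.0021978755396835584], [0.4346415191610726, 0.2893615114204274, -0.8528520771680401], [-0.7122431992206892, -0.4691173854704242, -0.5221479711856316]], 't': [0.2748265311566518, -0.10306977561152533, 1.5317596773361388]}
top {'intrinsics': [[403.6503122669002, 0.0, 279.01805804522246], [0.0, 403.6503122669002, 209.1940141512891], [0.0, 0.0, 1.0]], 'D': [-0.10093308027282627, 0.0, 0.0, 0.0, 0.0], 'R': [[-0.023995666814040303, -0.9996031169599677, -0.01475860894754585], [-0.9939129953592002, 0.025441676547411526, -0.10718991907152235], [0.10752286096571362, 0.012096679642526203, -0.9941290181416967]], 't': [0.10424170050492579, 0.6154291189531041, 1.1010085100156355]}
{'clock': 0.1, 'qpos': array([-1.27501798e+00,  2.76541904e-01,  1.50602968e+00, -1.12701221e-05,
        1.36073408e+00, -1.21022661e-01]), 'qd': array([-0.00158454, -0.00190397, -0.00265974,  0.00180454,  0.00045809,
       -0.00015032]), 'effort': array([ 1.06309664e-03, -4.17699730e+01, -2.46405065e+01, -2.45031079e-04,
        5.82926965e-03, -1.09450292e-05]), 'position': array([ 0.23261595, -0.52530668,  0.23051122]), 'ee_rot': array([-8.52755412e-04,  9.78362491e-01,  2.06896355e-01, -8.02334228e-05]), 'contact_force': array([ 0.14106264, -0.12606019, -0.15525202]), 'moment': array([ 0.00853799, -0.01045493, -0.02559602]), 'width': 0.08528272006157302}
```

View pics/scene0.png

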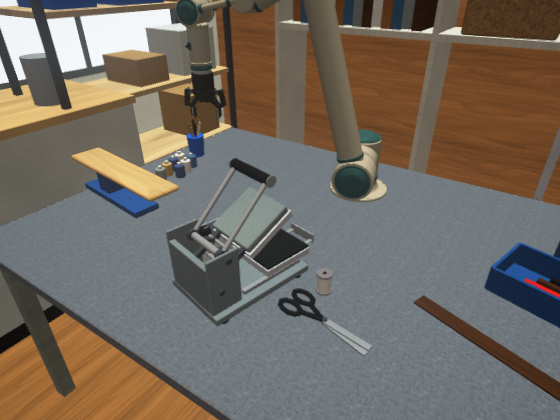

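View pics/top0.png

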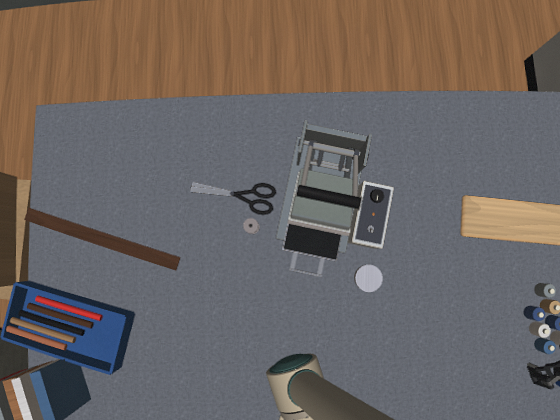

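```bash
python3 - <<'E'
import cv2
i=cv2.imread("pics/top0.png")[110:300,230:410]
cv2.imwrite("pics/topz.png",cv2.resize(i,None,fx=3.15,fy=3.15,interpolation=cv2.INTER_CUBIC))
i=cv2.imread("pics/scene0.png")[145:325,150:330]
cv2.imwrite("pics/scz.png",cv2.resize(i,None,fx=3.3,fy=3.3,interpolation=cv2.INTER_CUBIC))
E
```

```text
(no output)
```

View pics/topz.png

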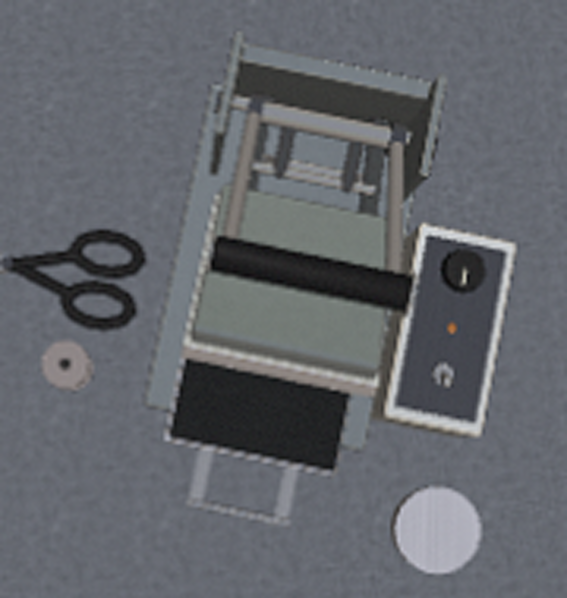

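View pics/scz.png

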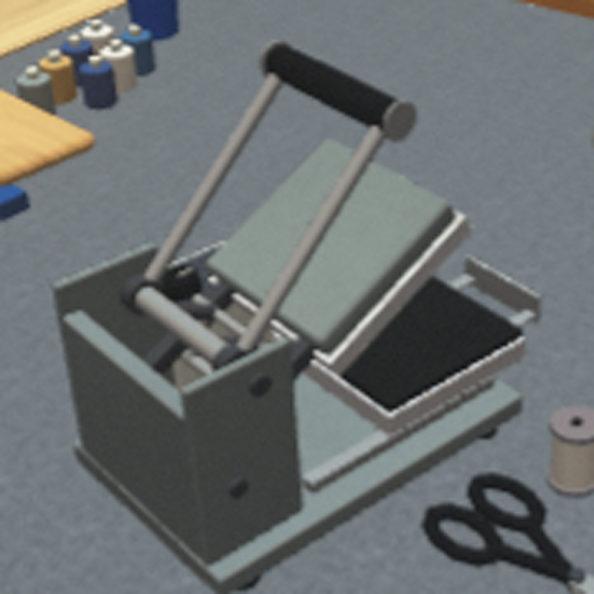

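```bash
cat > fit.py <<'E'
import numpy as np, cv2
from rig import imaging
from scipy.optimize import least_squares
P={n:imaging.camera_params(n) for n in("top","scene")}
def proj(n,X):
    p=P[n]; r,_=cv2.Rodrigues(np.array(p["R"],float))
    return cv2.projectPoints(np.array(X,float).reshape(-1,1,3),r,np.array(p["t"],float),np.array(p["intrinsics"],float),np.array(p["D"],float))[0].reshape(-1,2)
def w(p,L):
    c,s=np.cos(p[3]),np.sin(p[3]); L=np.atleast_2d(L)
    return np.c_[p[0]+c*L[:,0]-s*L[:,1],p[1]+s*L[:,0]+c*L[:,1],p[2]+L[:,2]]
E
cat > f1.py <<'E'
from fit import *
def model(p):
    d,de,t,c=p[4:8]
    bx=lambda y:[.095-.2*np.cos(.84+de),y,.165+.2*np.sin(.84+de)]
    pl=lambda y:[-.185-d,y,.066]
    T=[[c+.085,-.101,.092],[c+.085,-.186,.092],[c-.085,-.186,.092],[c-.085,-.101,.092],pl(.045),pl(-.045),bx(.068),bx(-.068),[-.15,.1,t],[-.15,-.1,t],[-.075,-.1435,.0925]]
    S=[bx(.068),bx(-.068),pl(-.045),pl(.045),[-.15,.1,t],[.15,.1,t],[.15,-.1,t],[.15,.1,0]]
    return proj("top",w(p,T)),proj("scene",w(p,S))
t=np.array([[421,224],[517,243],[480,437],[386,418],[190,503],[288,524],[214,252],[410,290],[148,405],[365,447],[443,370]])/3.15+[230,110]-.35
s=np.array([[399,122],[280,60],[472,262],[540,298],[521,395],[218,572],[77,450],[220,588]])/3.3+[150,145]-.35
def res(p):
    a,b=model(p); r=np.r_[(a-t).ravel(),(b-s).ravel()]
    return np.r_[r, p[2]/.004]
o=least_squares(res,[.5,-.1,.0,-.2,.05,0,.02,-.05],loss='soft_l1')
print(o.x.round(4)); a,b=model(o.x);print((a-t).round(1).tolist(),(b-s).round(1).tolist())
J=o.jac;print(np.sqrt(np.diag(np.linalg.inv(J.T@J))).round(4))
E
python3 f1.py
```

```text
[ 0.6609 -0.0315 -0.0011 -0.2341  0.0417 -0.0651  0.031  -0.0372]
[[0.1, -0.4], [0.3, 0.1], [0.7, 0.5], [-0.8, -0.1], [-0.7, -0.1], [0.9, 0.2], [-0.5, -0.1], [-0.6, 0.8], [-1.0, -0.5], [0.1, 1.0], [0.2, 1.0]] [[-0.5, -0.2], [-1.0, 0.3], [-1.4, -2.0], [-0.1, -0.5], [0.4, 0.1], [0.1, 3.2], [-2.0, -2.3], [0.6, 8.0]]
[0.0016 0.0009 0.002  0.0062 0.0022 0.0129 0.0037 0.0026]
```

```bash
sed -i 's#p\[2\]/.004#p[2]/.1#' f1.py; python3 f1.py
```

```text
[ 0.6608 -0.0316 -0.0015 -0.2342  0.0416 -0.0637  0.0313 -0.037 ]
[[0.1, -0.4], [0.3, 0.1], [0.7, 0.5], [-0.8, -0.1], [-0.7, -0.0], [0.9, 0.3], [-0.4, -0.1], [-0.6, 0.8], [-1.0, -0.5], [0.1, 1.0], [0.2, 1.1]] [[-0.6, -0.2], [-1.0, 0.3], [-1.4, -1.9], [-0.1, -0.4], [0.4, 0.1], [0.1, 3.2], [-2.0, -2.3], [0.6, 8.1]]
[0.0016 0.0009 0.0023 0.0062 0.0022 0.0136 0.0038 0.0026]
```

Call:
arm_command(
  steps=[
    [[0,0,0.184],[13,45,20],255],
    [[0,0,0.184],[13,46,10],255],
    [[0,0,0.184],[13,46,0],255],
    [[0,0,0.184],[13,46,0],255],
    [[0,0,0.184],[13,46,0],255],
    [[0,0,0],[13,46,0],255],
    [[0,0,0],[14,47,0],255],
    [[0,0,0],[14,47,0],255],
    [[0,0,0],[14,47,0],255],
    [[0,0,0],[14,47,0],255],
    [[0,0,0],[14,47,0],255],
    [[0,0,0],[14,47,0],255],
    [[0,0,0],[0,0,0],255],
  ],
  newtons=40,
)

```text
clock: 1.72
position: [0.3949, 0.034, 0.261]
ee_rot: [-0.001, 0.783, 0.622, 0.0]
contact_force: [0.2, -0.4, -0.9]
width: 0.0002
```

```bash
cat > look.py <<'E'
import sys,cv2,numpy as np
from rig import imaging,telemetry
from fit import *
nm=sys.argv[1]
p=[.6608,-.0316,0,-.2342]
cr=[("top",250,100,160,200),("scene",150,130,200,200)]
o=[]
for n,x,y,ww,h in cr:
    i=imaging.get_image(n)[y:y+h,x:x+ww]; i=cv2.resize(i,None,fx=600/h/1.0*1.0,fy=600/h,interpolation=cv2.INTER_CUBIC)
    o.append(i)
o=np.hstack(o); o=cv2.resize(o,None,fx=min(1,800/o.shape[1]),fy=min(1,800/o.shape[1]),interpolation=cv2.INTER_AREA)
cv2.imwrite(f"pics/{nm}.png",o)
s=telemetry.get_state()
print(s["clock"],s["position"].round(4),s["ee_rot"].round(3),s["contact_force"].round(2),s["width"],s["qpos"].round(2))
q=s["position"]-np.array([p[0],p[1],0]);c,sn=np.cos(p[3]),np.sin(p[3])
print("press",(np.array([c*q[0]+sn*q[1],-sn*q[0]+c*q[1],q[2]])*1000).round(1))
E
python3 look.py a1
python3 - <<'E'
from fit import *
p=[.6608,-.0316,0,-.2342]
for L in([-.31,0,.06],[-.2266,0,.05],[-.2411,0,.05]): print(w(p,L))
E
```

```text
1.825 [0.3944 0.0313 0.261 ] [-0.     0.784  0.62  -0.001] [ 0.27 -1.01  0.15] -8.924843803794565e-05 [-0.1  -0.02  1.78 -0.    1.38  0.14]
press [-273.8   -0.7  261. ]
[[0.35926291 0.04034012 0.06      ]]
[[0.44038611 0.02098591 0.05      ]]
[[0.42628196 0.02435085 0.05      ]]
```

View pics/a1.png

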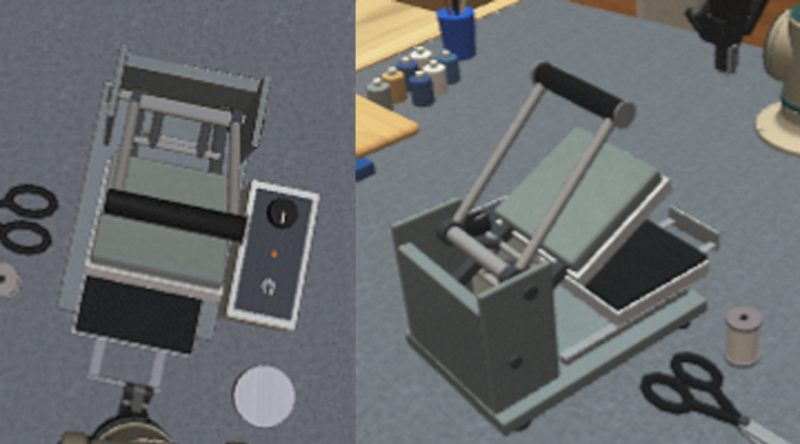

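Call:
arm_command(
  steps=[
    [[0,0,0],[0,0,-55],255],
    [[0,0,0],[0,0,-55],255],
    [[0,0,0],[0,0,-55],255],
    [[0,0,0],[0,0,-30],255],
    [[0,0,0],[0,0,-18],255],
    [[0,0,0],[8,-2,0],255],
    [[0,0,0],[8,-2,0],255],
    [[0,0,0],[3,-0.7,0],255],
    [[0,0,0],[3,-0.7,0],255],
    [[0,0,0],[0,0,0],255],
  ],
)

```text
clock: 3.08
position: [0.4172, 0.0258, 0.0487]
ee_rot: [0.0, 0.785, 0.62, 0.0]
contact_force: [-0.2, 0.1, 0.6]
width: 0.0001
```

```bash
python3 look.py a2
```

```text
3.175 [0.4166 0.0259 0.0485] [0.    0.785 0.62  0.   ] [-0.62 -0.39  0.43] -4.8371295223117316e-05 [-0.1   0.24  2.1  -0.    0.8   0.13]
press [-250.9   -0.7   48.5]
```

View pics/a2.png

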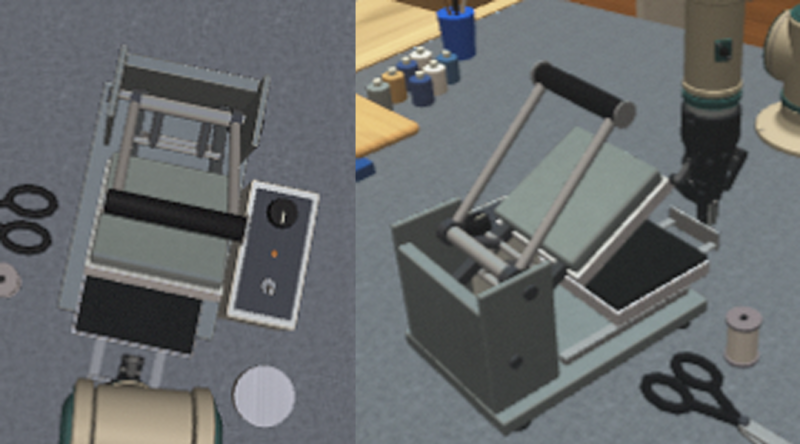

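```bash
python3 - <<'E'
from fit import *
p=[.6608,-.0316,0,-.2342]
for x in(-.08,-.1,-.12,-.14): print(x,proj("top",w(p,[x,0,.193])))
E
```

```text
-0.08 [[320.69428802 215.4078583 ]]
-0.1 [[319.04586807 223.5101038 ]]
-0.12 [[317.38729597 231.64419818]]
-0.14 [[315.71891522 239.80822348]]
```

Call:
arm_command(
  steps=[
    [[0,0,0],[3,-0.7,0],255],
    [[0,0,0],[3,-0.7,0],255],
    [[0,0,0],[3,-0.7,0],255],
    [[0,0,0],[2,-0.5,0],255],
  ],
)

```text
clock: 3.68
position: [0.4268, 0.0234, 0.0482]
ee_rot: [-0.001, 0.785, 0.62, -0.001]
contact_force: [-3.1, 1.2, 1.4]
width: -0.0003
```

Call:
arm_command(
  steps=[
    [[0,0,0],[3,-0.7,0],255],
    [[0,0,0],[3,-0.7,0],255],
    [[0,0,0],[3,-0.7,0],255],
    [[0,0,0],[3,-0.7,0],255],
  ],
)

```text
clock: 4.18
position: [0.4396, 0.0203, 0.0481]
ee_rot: [-0.0, 0.785, 0.62, -0.0]
contact_force: [-3.6, 1.7, -1.5]
width: -0.0001
```

Call:
arm_command(
  steps=[
    [[0,0,0],[3,-0.7,0],255],
    [[0,0,0],[3,-0.7,0],255],
    [[0,0,0],[3,-0.7,0],255],
    [[0,0,0],[3,-0.7,0],255],
    [[0,0,0],[2,-0.5,0],255],
    [[0,0,0],[1,-0.2,0],255],
  ],
)

```text
clock: 4.92
position: [0.455, 0.0168, 0.0483]
ee_rot: [0.0, 0.785, 0.62, 0.0]
contact_force: [-3.3, -0.4, -1.2]
width: 0.0003
```

Call:
arm_command(
  steps=[
    [[0,0,0],[1,-0.25,0],255],
    [[0,0,0],[1,-0.25,0],255],
  ],
)

```text
clock: 5.18
position: [0.4568, 0.0163, 0.0483]
ee_rot: [0.0, 0.785, 0.62, -0.0]
contact_force: [-2.8, 0.2, -1.7]
width: 0.0002
```

Call:
arm_command(
  steps=[
    [[0,0,0],[1,-0.25,0],255],
    [[0,0,0],[1,-0.25,0],255],
  ],
)

```text
clock: 5.42
position: [0.4588, 0.0159, 0.0483]
ee_rot: [0.0, 0.785, 0.62, -0.0]
contact_force: [-2.3, -0.7, -1.4]
width: 0.0
```

Call:
arm_command(
  steps=[
    [[0,0,0],[1,-0.25,0],255],
    [[0,0,0],[1,-0.25,0],255],
  ],
)

```text
clock: 5.68
position: [0.4609, 0.0154, 0.0483]
ee_rot: [0.0, 0.785, 0.62, 0.0]
contact_force: [-2.4, 0.0, -1.7]
width: -0.0001
```

Steady drag; continue in 1 mm steps until the force rises.

Call:
arm_command(
  steps=[
    [[0,0,0],[1,-0.25,0],255],
    [[0,0,0],[1,-0.25,0],255],
  ],
)

```text
clock: 5.92
position: [0.4629, 0.0149, 0.0483]
ee_rot: [0.0, 0.785, 0.62, 0.0]
contact_force: [-2.9, -0.5, -1.2]
width: 0.0001
```

Call:
arm_command(
  steps=[
    [[0,0,0],[1,-0.25,0],255],
    [[0,0,0],[1,-0.25,0],255],
  ],
)

```text
clock: 6.18
position: [0.4649, 0.0144, 0.0483]
ee_rot: [0.0, 0.785, 0.62, 0.0]
contact_force: [-2.5, -0.1, -2.0]
width: 0.0
```

Call:
arm_command(
  steps=[
    [[0,0,0],[1,-0.25,0],255],
  ],
)

```text
clock: 6.3
position: [0.4659, 0.0142, 0.0483]
ee_rot: [0.0, 0.785, 0.62, 0.0]
contact_force: [-1.8, -0.1, -1.9]
width: -0.0002
```

Call:
arm_command(
  steps=[
    [[0,0,0],[1,-0.25,0],255],
  ],
)

```text
clock: 6.42
position: [0.4666, 0.014, 0.0483]
ee_rot: [-0.0, 0.785, 0.62, -0.0]
contact_force: [-3.6, 1.0, -1.4]
width: 0.0001
```

Call:
arm_command(
  steps=[
    [[0,0,0],[0.7,-0.15,0],255],
  ],
)

```text
clock: 6.55
position: [0.4666, 0.014, 0.0483]
ee_rot: [-0.001, 0.785, 0.62, -0.001]
contact_force: [-4.9, 1.5, 0.0]
width: 0.0002
```

Call:
arm_command(
  steps=[
    [[0,0,0],[0.7,-0.15,0],255],
  ],
)

```text
clock: 6.68
position: [0.4667, 0.014, 0.0483]
ee_rot: [-0.001, 0.785, 0.62, -0.001]
contact_force: [-6.3, 1.6, 2.6]
width: 0.0002
```

Call:
arm_command(
  steps=[
    [[0,0,0],[-3,0.7,0],255],
    [[0,0,0],[-12,3,0],255],
    [[0,0,0],[-25,6,0],255],
    [[0,0,0],[-40,10,20],255],
    [[0,0,0],[-30,7,55],255],
    [[0,0,0],[0,0,60],255],
    [[0,0,0],[0,0,60],255],
    [[0,0,0],[0,0,60],255],
    [[0,0,0],[0,0,60],255],
    [[0,0,0],[0,0,40],255],
    [[0,0,0],[0,0,0],255],
  ],
)

```text
clock: 8.05
position: [0.36, 0.0402, 0.4063]
ee_rot: [0.003, 0.785, 0.62, 0.004]
contact_force: [1.3, -0.4, -0.4]
width: 0.0001
```

```bash
python3 look.py a3
```

```text
8.15 [0.3583 0.0403 0.4027] [0.    0.785 0.62  0.001] [-0.13  0.26 -0.17] -0.00033995007661502503 [-0.08 -0.11  1.53 -0.    1.72  0.15]
press [-3.109e+02 -3.000e-01  4.027e+02]
```

View pics/a3.png

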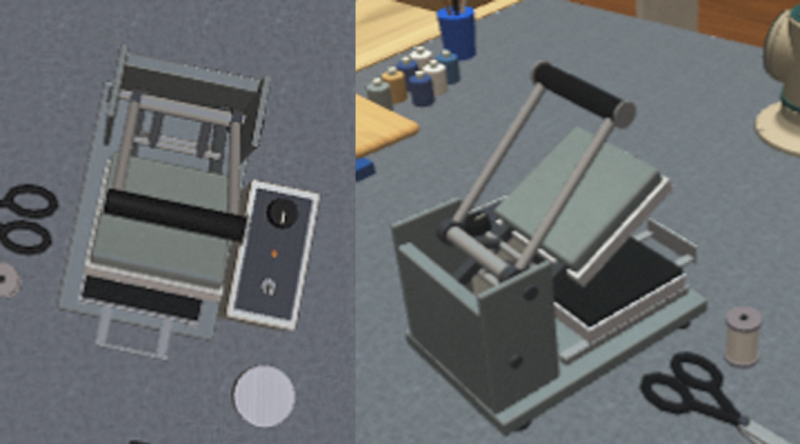

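Call:
arm_command(
  steps=[
    [[0,0,0],[45,-11,0],255],
    [[0,0,0],[50,-12,0],255],
    [[0,0,0],[50,-12,0],255],
    [[0,0,0],[50,-12,0],255],
    [[0,0,0],[40,-9,0],255],
    [[0,0,0],[22.5,-5,0],255],
    [[0,0,0],[0,0,-25],255],
    [[0,0,0],[0,0,-25],255],
    [[0,0,0],[0,0,-8],255],
    [[0,0,0],[0,0,0],255],
  ],
)

```text
clock: 9.4
position: [0.6155, -0.0207, 0.3438]
ee_rot: [-0.001, 0.785, 0.62, -0.001]
contact_force: [0.1, -0.5, -0.0]
width: 0.0001
```

```bash
python3 look.py a4
```

```text
9.5 [ 0.6162 -0.0208  0.3456] [0.001 0.785 0.62  0.   ] [-0.01  0.15  0.24] 0.00013607577524675832 [-0.15  0.3   1.19 -0.    1.65  0.09]
press [-4.590e+01  2.000e-01  3.456e+02]
```

View pics/a4.png

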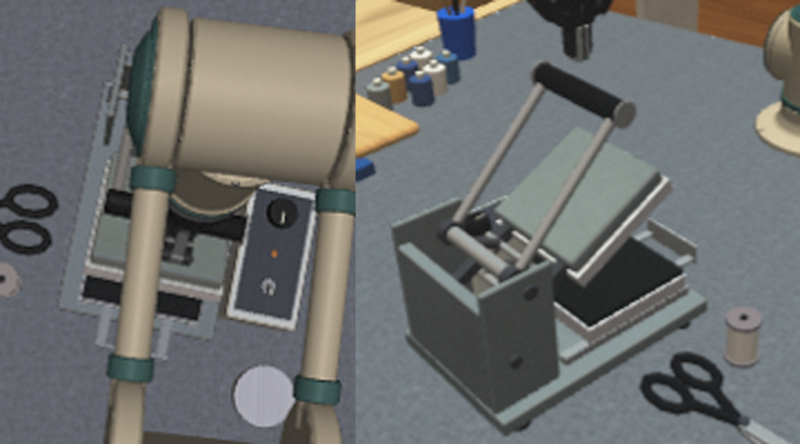

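Call:
arm_command(
  steps=[
    [[0,0,0],[0,0,-6],255],
    [[0,0,0],[0,0,-6],255],
    [[0,0,0],[0,0,-3],255],
  ],
)

```text
clock: 9.88
position: [0.6157, -0.0208, 0.3294]
ee_rot: [-0.0, 0.785, 0.62, -0.0]
contact_force: [-0.5, -0.1, 0.2]
width: -0.0004
```

Call:
arm_command(
  steps=[
    [[0,0,0],[0,0,-2],255],
    [[0,0,0],[0,0,-2],255],
  ],
)

```text
clock: 10.12
position: [0.616, -0.0208, 0.3258]
ee_rot: [0.0, 0.785, 0.62, 0.0]
contact_force: [-0.2, -0.2, 0.2]
width: 0.0001
```

Call:
arm_command(
  steps=[
    [[0,0,0],[0,0,-2],255],
    [[0,0,0],[0,0,-2],255],
  ],
)

```text
clock: 10.38
position: [0.616, -0.0208, 0.3218]
ee_rot: [0.0, 0.785, 0.62, 0.0]
contact_force: [-0.1, 0.1, 1.0]
width: 0.0003
```

Call:
arm_command(
  steps=[
    [[0,0,0],[0,0,-2],255],
    [[0,0,0],[0,0,-2],255],
  ],
)

```text
clock: 10.62
position: [0.6159, -0.0208, 0.3178]
ee_rot: [0.0, 0.785, 0.62, 0.0]
contact_force: [0.1, -0.2, 1.9]
width: 0.0001
```

```bash
python3 - <<'E'
import numpy as np
th=np.r_[.774,np.arange(.75,-.081,-.03)]
x=95-200*np.cos(th);z=178+200*np.sin(th)
dx=np.diff(x)
for a,b,c,d,e in zip(th[1:],x[1:],z[1:],dx,np.diff(z)): print("%.2f x%.1f z%.1f  [%.1f,%.1f,%.1f]"%(a,b,c,.9727*d,-.232*d,e))
E
```

```text
0.75 x-51.3 z314.3  [-3.2,0.8,-3.5]
0.72 x-55.4 z309.9  [-3.9,0.9,-4.5]
0.69 x-59.2 z305.3  [-3.8,0.9,-4.6]
0.66 x-63.0 z300.6  [-3.6,0.9,-4.7]
0.63 x-66.6 z295.8  [-3.5,0.8,-4.8]
0.60 x-70.1 z290.9  [-3.4,0.8,-4.9]
0.57 x-73.4 z285.9  [-3.2,0.8,-5.0]
0.54 x-76.5 z280.8  [-3.1,0.7,-5.1]
0.51 x-79.5 z275.6  [-2.9,0.7,-5.2]
0.48 x-82.4 z270.4  [-2.8,0.7,-5.3]
0.45 x-85.1 z265.0  [-2.6,0.6,-5.4]
0.42 x-87.6 z259.6  [-2.5,0.6,-5.4]
0.39 x-90.0 z254.0  [-2.3,0.5,-5.5]
0.36 x-92.2 z248.5  [-2.1,0.5,-5.6]
0.33 x-94.2 z242.8  [-2.0,0.5,-5.6]
0.30 x-96.1 z237.1  [-1.8,0.4,-5.7]
0.27 x-97.8 z231.3  [-1.6,0.4,-5.8]
0.24 x-99.3 z225.5  [-1.5,0.4,-5.8]
0.21 x-100.6 z219.7  [-1.3,0.3,-5.8]
0.18 x-101.8 z213.8  [-1.1,0.3,-5.9]
0.15 x-102.8 z207.9  [-1.0,0.2,-5.9]
0.12 x-103.6 z201.9  [-0.8,0.2,-5.9]
0.09 x-104.2 z196.0  [-0.6,0.1,-6.0]
0.06 x-104.6 z190.0  [-0.4,0.1,-6.0]
0.03 x-104.9 z184.0  [-0.3,0.1,-6.0]
-0.00 x-105.0 z178.0  [-0.1,0.0,-6.0]
-0.03 x-104.9 z172.0  [0.1,-0.0,-6.0]
-0.06 x-104.6 z166.0  [0.3,-0.1,-6.0]
```

Call:
arm_command(
  steps=[
    [[0,0,0],[-3.2,0.8,-3.5],255],
    [[0,0,0],[-3.9,0.9,-4.5],255],
    [[0,0,0],[-3.8,0.9,-4.6],255],
    [[0,0,0],[-3.6,0.9,-4.7],255],
  ],
)

```text
clock: 11.12
position: [0.6015, -0.0173, 0.3016]
ee_rot: [0.001, 0.785, 0.62, 0.001]
contact_force: [-0.3, -0.4, 7.7]
width: 0.0001
```

Call:
arm_command(
  steps=[
    [[0,0,0],[-3.5,0.8,-4.8],255],
    [[0,0,0],[-3.4,0.8,-4.9],255],
    [[0,0,0],[-3.2,0.8,-5.0],255],
    [[0,0,0],[-3.1,0.7,-5.1],255],
  ],
)

```text
clock: 11.62
position: [0.5889, -0.0142, 0.283]
ee_rot: [0.002, 0.785, 0.62, 0.002]
contact_force: [-0.3, -1.1, 11.3]
width: 0.0004
```

```bash
python3 look.py a5
```

```text
11.725 [ 0.5883 -0.0141  0.2824] [0.001 0.785 0.62  0.001] [-0.14  0.27 11.46] -0.00019415771393836384 [-0.14  0.27  1.39 -0.    1.48  0.09]
press [-7.460e+01  2.000e-01  2.824e+02]
```

View pics/a5.png

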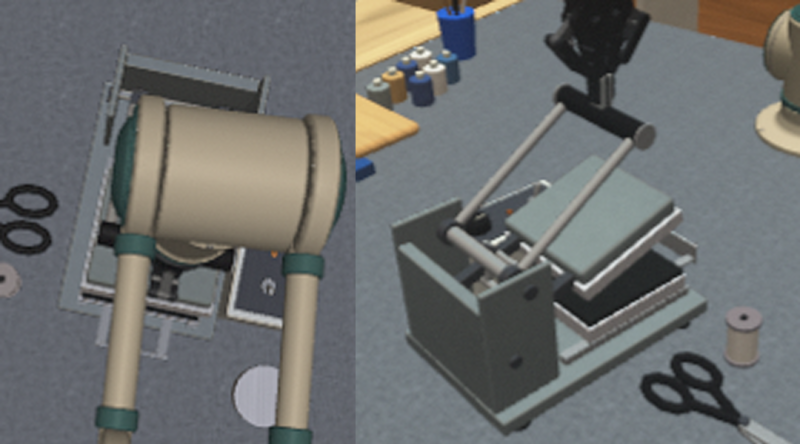

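Call:
arm_command(
  steps=[
    [[0,0,0],[-2.9,0.7,-5.2],255],
    [[0,0,0],[-2.8,0.7,-5.3],255],
    [[0,0,0],[-2.6,0.6,-5.4],255],
    [[0,0,0],[-2.5,0.6,-5.4],255],
  ],
)

```text
clock: 12.22
position: [0.5783, -0.0117, 0.2621]
ee_rot: [0.002, 0.785, 0.62, 0.002]
contact_force: [-1.4, 0.2, 12.2]
width: -0.0001
```

Call:
arm_command(
  steps=[
    [[0,0,0],[-2.3,0.5,-5.5],255],
    [[0,0,0],[-2.1,0.5,-5.6],255],
    [[0,0,0],[-2.0,0.5,-5.6],255],
    [[0,0,0],[-1.8,0.4,-5.7],255],
  ],
)

```text
clock: 12.72
position: [0.5702, -0.0098, 0.2395]
ee_rot: [0.002, 0.785, 0.62, 0.002]
contact_force: [-0.6, -0.2, 11.2]
width: 0.0001
```

Call:
arm_command(
  steps=[
    [[0,0,0],[-1.6,0.4,-5.8],255],
    [[0,0,0],[-1.5,0.4,-5.8],255],
    [[0,0,0],[-1.3,0.3,-5.8],255],
  ],
)

```text
clock: 13.1
position: [0.5656, -0.0087, 0.2217]
ee_rot: [0.002, 0.785, 0.62, 0.002]
contact_force: [0.3, -1.0, 9.1]
width: 0.0001
```

```bash
python3 look.py a6
```

```text
13.2 [ 0.5652 -0.0086  0.2209] [0.001 0.785 0.62  0.001] [-0.78  0.66  9.05] 7.305729359534941e-05 [-0.14  0.27  1.55 -0.    1.33  0.1 ]
press [-9.840e+01  2.000e-01  2.209e+02]
```

View pics/a6.png

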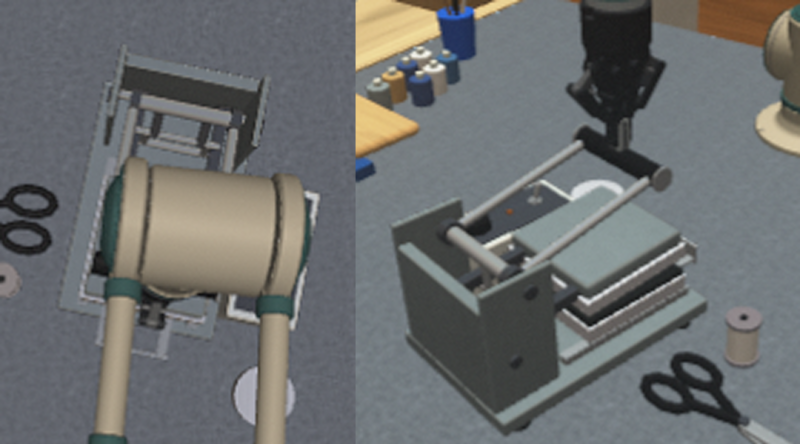

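Call:
arm_command(
  steps=[
    [[0,0,0],[-1.1,0.3,-5],255],
    [[0,0,0],[-1.0,0.2,-5],255],
    [[0,0,0],[-0.8,0.2,-5],255],
  ],
)

```text
clock: 13.58
position: [0.5627, -0.008, 0.2061]
ee_rot: [0.001, 0.785, 0.62, 0.001]
contact_force: [-0.4, -0.4, 7.3]
width: 0.0
```

Call:
arm_command(
  steps=[
    [[0,0,0],[-0.6,0.1,-5],255],
    [[0,0,0],[-0.4,0.1,-4],255],
  ],
)

```text
clock: 13.82
position: [0.5613, -0.0076, 0.1965]
ee_rot: [0.001, 0.785, 0.62, 0.001]
contact_force: [-0.4, 0.4, 5.2]
width: -0.0001
```

Call:
arm_command(
  steps=[
    [[0,0,0],[-0.2,0,-3],255],
    [[0,0,0],[-0.2,0,-3],255],
  ],
)

```text
clock: 14.08
position: [0.5606, -0.0076, 0.1902]
ee_rot: [0.001, 0.785, 0.62, 0.001]
contact_force: [-0.4, 0.3, 4.3]
width: 0.0
```

Call:
arm_command(
  steps=[
    [[0,0,0],[0,0,-2],255],
    [[0,0,0],[0,0,-2],255],
  ],
)

```text
clock: 14.32
position: [0.5603, -0.0075, 0.1855]
ee_rot: [-0.0, 0.785, 0.62, 0.0]
contact_force: [-0.1, 0.2, 4.1]
width: 0.0002
```

Call:
arm_command(
  steps=[
    [[0,0,0],[0,0,-2],255],
    [[0,0,0],[0,0,-2],255],
  ],
)

```text
clock: 14.58
position: [0.5603, -0.0075, 0.1812]
ee_rot: [-0.0, 0.785, 0.62, -0.0]
contact_force: [-0.1, 0.8, 2.0]
width: 0.0
```

Call:
arm_command(
  steps=[
    [[0,0,0],[0,0,-1.5],255],
  ],
)

```text
clock: 14.7
position: [0.5603, -0.0076, 0.1797]
ee_rot: [-0.0, 0.785, 0.62, -0.0]
contact_force: [-0.0, 0.1, 2.7]
width: 0.0002
```

Call:
arm_command(
  steps=[
    [[0,0,0],[0,0,-1.5],255],
  ],
)

```text
clock: 14.82
position: [0.5604, -0.0076, 0.1783]
ee_rot: [-0.0, 0.785, 0.62, -0.0]
contact_force: [0.2, 0.5, 1.0]
width: -0.0001
```

Call:
arm_command(
  steps=[
    [[0,0,0],[0,0,-1.5],255],
  ],
)

```text
clock: 14.95
position: [0.5604, -0.0076, 0.1768]
ee_rot: [-0.0, 0.785, 0.62, -0.0]
contact_force: [-0.4, 1.2, 1.2]
width: 0.0001
```

Call:
arm_command(
  steps=[
    [[0,0,0],[0,0,-1],255],
  ],
)

```text
clock: 15.08
position: [0.5604, -0.0076, 0.1758]
ee_rot: [-0.0, 0.785, 0.62, -0.0]
contact_force: [0.6, 1.7, 1.0]
width: -0.0001
```

Call:
arm_command(
  steps=[
    [[0,0,0],[0,0,-1],255],
  ],
)

```text
clock: 15.2
position: [0.5604, -0.0076, 0.1749]
ee_rot: [-0.0, 0.785, 0.62, -0.0]
contact_force: [0.4, 0.8, 0.8]
width: -0.0001
```

Call:
arm_command(
  steps=[
    [[0,0,0],[0,0,-1],255],
  ],
)

```text
clock: 15.32
position: [0.5605, -0.0077, 0.174]
ee_rot: [0.0, 0.785, 0.62, -0.0]
contact_force: [0.6, 1.3, 1.1]
width: -0.0002
```

```bash
python3 look.py a7
```

```text
15.425 [ 0.5604 -0.0078  0.1739] [ 0.     0.785  0.62  -0.   ] [-0.76  0.35  0.48] 0.00011336045751435501 [-0.14  0.29  1.63 -0.    1.22  0.1 ]
press [-103.2   -0.2  173.9]
```

View pics/a7.png

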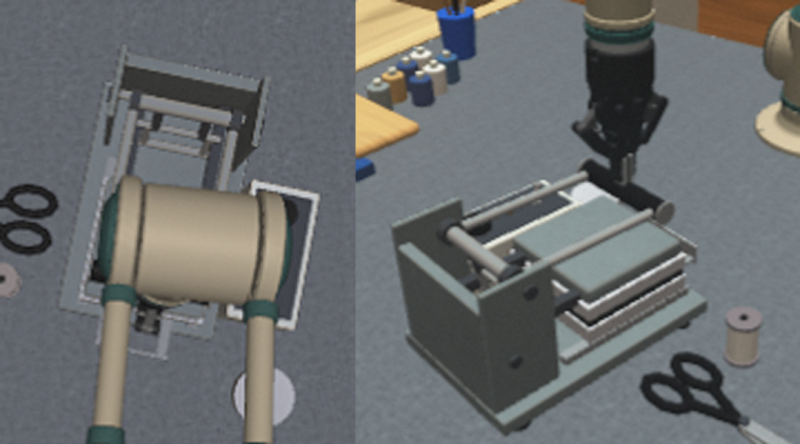

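Call:
arm_command(
  steps=[
    [[0,0,0],[0,0,-1],255],
    [[0,0,0],[0,0,0],255],
  ],
)

```text
clock: 15.68
position: [0.5604, -0.0078, 0.173]
ee_rot: [0.0, 0.785, 0.62, -0.0]
contact_force: [-0.2, 0.5, -0.4]
width: 0.0001
```

Call:
arm_command(
  steps=[
    [[0,0,0],[0,0,-1],255],
    [[0,0,0],[0,0,0],255],
  ],
)

```text
clock: 15.92
position: [0.5604, -0.0077, 0.172]
ee_rot: [-0.0, 0.785, 0.62, -0.0]
contact_force: [-0.1, 0.7, -0.1]
width: 0.0
```

Call:
arm_command(
  steps=[
    [[0,0,0],[0,0,-1],255],
    [[0,0,0],[0,0,0],255],
  ],
)

```text
clock: 16.18
position: [0.5605, -0.0076, 0.1711]
ee_rot: [-0.0, 0.785, 0.62, -0.0]
contact_force: [0.3, -0.2, -0.4]
width: -0.0
```

```bash
python3 look.py a8
```

```text
16.275 [ 0.5605 -0.0077  0.1711] [0.    0.785 0.62  0.   ] [-0.13 -0.44 -0.53] 2.451191101581156e-05 [-0.14  0.29  1.63 -0.    1.21  0.1 ]
press [-103.1   -0.   171.1]
```

View pics/a8.png

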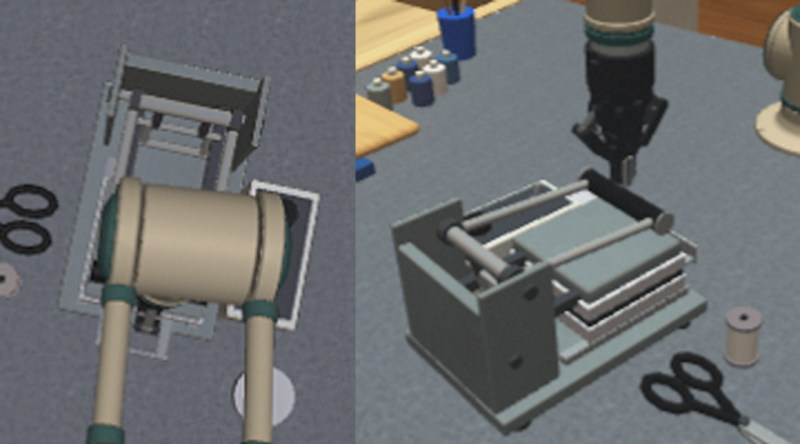

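Call:
arm_command(
  steps=[
    [[0,0,0],[0,0,15],255],
    [[0,0,0],[0,0,40],255],
    [[0,0,0],[0,0,45],255],
    [[0,0,0],[-39,-27,0],255],
    [[0,0,0],[-39,-28,0],255],
    [[0,0,0],[-39,-28,0],255],
    [[0,0,0],[-39,-28,0],255],
    [[0,0,0],[0,0,0],255],
  ],
)

```text
clock: 17.27
position: [0.4026, -0.1198, 0.2725]
ee_rot: [0.001, 0.786, 0.618, 0.0]
contact_force: [0.1, 0.5, 0.1]
width: -0.0001
```

```bash
python3 look.py a9; python3 - <<'E'
import cv2
from rig import imaging
from fit import *
p=[.6608,-.0316,0,-.2342]
piv=[-.075,-.1435,.0925];tip=[-.0821,-.1435,.1154]
for n,(x,y,s) in {"top":(350,170,50),"scene":(195,190,60)}.items():
    i=imaging.get_image(n); c=cv2.resize(i[y:y+s,x:x+s],(600,600),interpolation=cv2.INTER_CUBIC); k=600/s
    for L,col in((piv,(0,0,255)),(tip,(0,255,0))):
        q=(proj(n,w(p,L))[0]-[x,y]+.5)*k; print(n,L,q); cv2.circle(c,tuple(int(v) for v in q),4,col,-1)
    cv2.imwrite(f"pics/sw_{n}.png",c)
a,b=cv2.imread("pics/sw_top.png"),cv2.imread("pics/sw_scene.png")
import numpy as np
cv2.imwrite("pics/sw.png",cv2.resize(np.hstack([a,b]),(800,400)))
E
```

```text
17.375 [ 0.405  -0.1189  0.2723] [0.001 0.785 0.619 0.001] [ 0.43 -0.93  0.2 ] 0.0001549565944117841 [-0.45  0.02  1.72  0.    1.4  -0.22]
press [-228.5 -144.2  272.3]
top [-0.075, -0.1435, 0.0925] [252.79242492 704.05288122]
top [-0.0821, -0.1435, 0.1154] [268.88791984 729.67895718]
scene [-0.075, -0.1435, 0.0925] [355.11476172 303.11832752]
scene [-0.0821, -0.1435, 0.1154] [369.61499494 226.67091505]
```

View pics/a9.png

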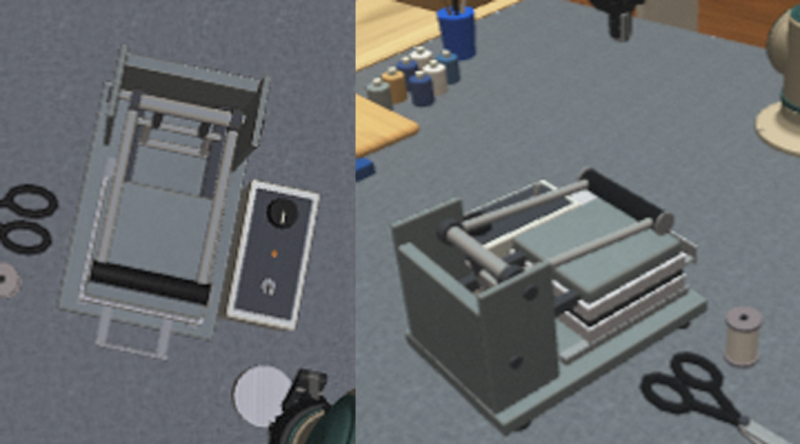

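View pics/sw.png

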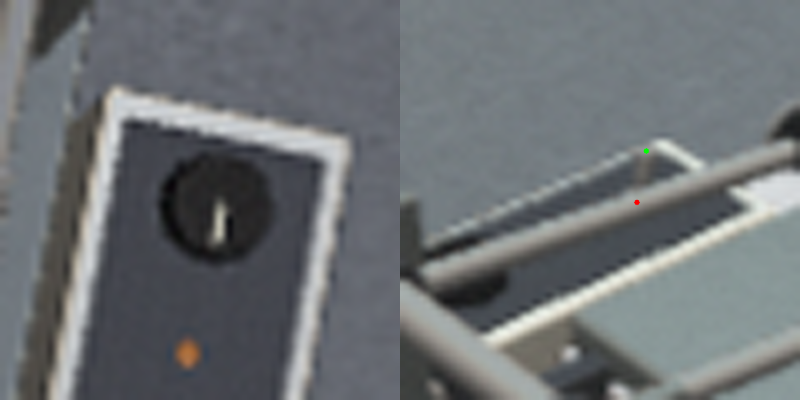

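Call:
arm_command(
  steps=[
    [[0,0,0],[32,-7.5,0],255],
    [[0,0,0],[33,-7.5,-30],255],
    [[0,0,0],[32,-7.5,-50],255],
    [[0,0,0],[0,0,-50],255],
    [[0,0,0],[0,0,-25],255],
    [[0,0,0],[0,0,-9],255],
    [[0,0,0],[0,0,0],255],
  ],
)

```text
clock: 18.35
position: [0.5023, -0.1408, 0.1071]
ee_rot: [-0.0, 0.784, 0.62, 0.0]
contact_force: [1.5, -0.0, 1.0]
width: 0.0002
```

```bash
python3 look.py b1
```

```text
18.45 [ 0.5028 -0.1413  0.1084] [0.001 0.785 0.62  0.001] [ 0.95 -0.59  0.56] -0.00010687462556374213 [-0.41  0.3   1.81  0.    1.04 -0.17]
press [-128.2 -143.4  108.4]
```

View pics/b1.png

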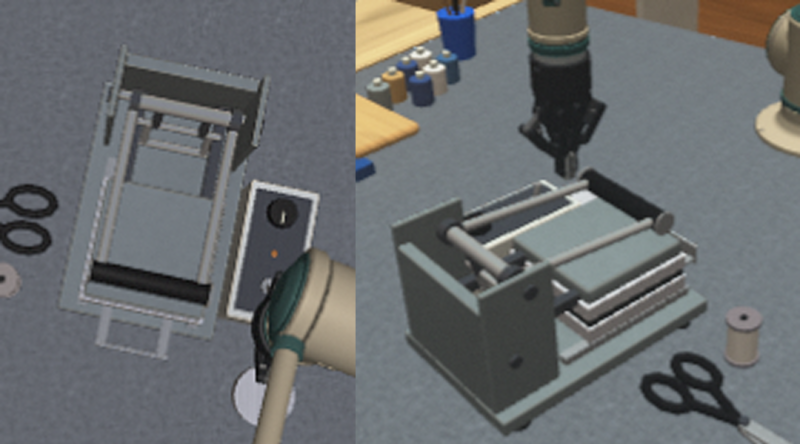

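Call:
arm_command(
  steps=[
    [[0,0,0],[6,-1.4,0],255],
    [[0,0,0],[6,-1.4,0],255],
    [[0,0,0],[4,-1,0],255],
    [[0,0,0],[2,-0.5,0],255],
  ],
)

```text
clock: 18.95
position: [0.5199, -0.1456, 0.1072]
ee_rot: [0.0, 0.785, 0.62, 0.0]
contact_force: [0.5, -0.2, 0.8]
width: 0.0004
```

Call:
arm_command(
  steps=[
    [[0,0,0],[2,-0.5,0],255],
    [[0,0,0],[2,-0.5,0],255],
  ],
)

```text
clock: 19.2
position: [0.5235, -0.1465, 0.1071]
ee_rot: [-0.0, 0.785, 0.62, -0.0]
contact_force: [0.2, -1.3, -0.2]
width: 0.0
```

Call:
arm_command(
  steps=[
    [[0,0,0],[2,-0.5,0],255],
    [[0,0,0],[2,-0.5,0],255],
  ],
)

```text
clock: 19.45
position: [0.5276, -0.1475, 0.1071]
ee_rot: [0.0, 0.785, 0.62, 0.0]
contact_force: [1.1, 0.2, 0.3]
width: -0.0001
```

Call:
arm_command(
  steps=[
    [[0,0,0],[1,-0.25,0],255],
    [[0,0,0],[1,-0.25,0],255],
  ],
)

```text
clock: 19.7
position: [0.5296, -0.148, 0.1072]
ee_rot: [0.0, 0.785, 0.62, 0.0]
contact_force: [-0.6, 0.1, -0.5]
width: 0.0002
```

Call:
arm_command(
  steps=[
    [[0,0,0],[1,-0.25,0],255],
    [[0,0,0],[1,-0.25,0],255],
  ],
)

```text
clock: 19.95
position: [0.5315, -0.1484, 0.1072]
ee_rot: [-0.0, 0.785, 0.62, -0.0]
contact_force: [-0.5, 0.1, -0.8]
width: -0.0001
```

Call:
arm_command(
  steps=[
    [[0,0,0],[1,-0.25,0],255],
    [[0,0,0],[1,-0.25,0],255],
  ],
)

```text
clock: 20.2
position: [0.5319, -0.1485, 0.1069]
ee_rot: [-0.001, 0.785, 0.62, -0.001]
contact_force: [-5.3, 0.4, 3.2]
width: -0.0001
```

Call:
arm_command(
  steps=[
    [[0,0,0],[1,-0.25,0],255],
    [[0,0,0],[1,-0.25,0],255],
  ],
)

```text
clock: 20.45
position: [0.5322, -0.1486, 0.1068]
ee_rot: [-0.003, 0.785, 0.62, -0.002]
contact_force: [-9.2, 0.9, 7.3]
width: -0.0001
```

Call:
arm_command(
  steps=[
    [[0,0,0],[0,0,1],255],
  ],
)

```text
clock: 20.58
position: [0.5325, -0.1486, 0.1075]
ee_rot: [-0.003, 0.785, 0.62, -0.002]
contact_force: [-5.1, 1.1, -0.0]
width: -0.0003
```

```bash
python3 look.py b2; python3 - <<'E'
import cv2
from rig import imaging
for n,(x,y,ww,h) in {"top":(340,180,70,80),"scene":(200,150,80,80)}.items():
    cv2.imwrite(f"pics/c_{n}.png",cv2.resize(imaging.get_image(n)[y:y+h,x:x+ww],None,fx=6,fy=6,interpolation=cv2.INTER_CUBIC))
E
```

```text
20.675 [ 0.5328 -0.1487  0.1075] [-0.002  0.785  0.62  -0.002] [-5.77  0.93  1.85] -0.00046121015066878716 [-0.4   0.34  1.73 -0.    1.07 -0.16]
press [ -97.3 -143.6  107.5]
```

View pics/c_top.png

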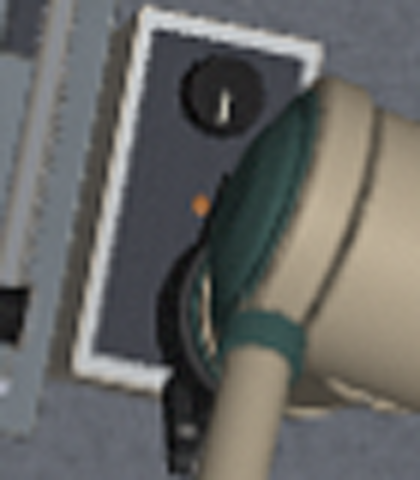

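View pics/c_scene.png

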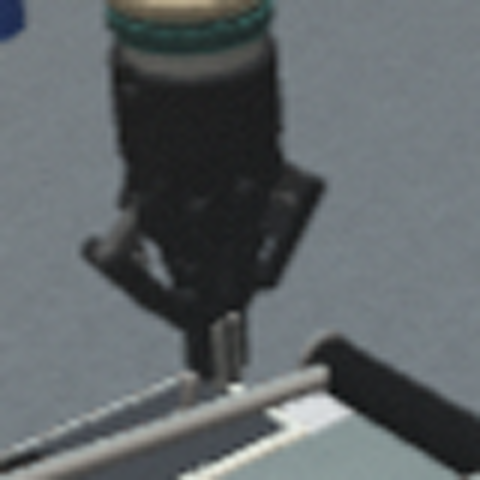

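Call:
arm_command(
  steps=[
    [[0,0,0],[1,-0.25,0.5],255],
  ],
)

```text
clock: 20.9
position: [0.5339, -0.149, 0.1079]
ee_rot: [-0.002, 0.785, 0.62, -0.002]
contact_force: [-4.6, 0.6, 1.6]
width: -0.0002
```

Call:
arm_command(
  steps=[
    [[0,0,0],[1,-0.25,0.5],255],
  ],
)

```text
clock: 21.02
position: [0.5363, -0.1496, 0.1087]
ee_rot: [-0.001, 0.785, 0.62, -0.001]
contact_force: [-1.9, 1.0, 0.2]
width: -0.0001
```

Call:
arm_command(
  steps=[
    [[0,0,0],[1,-0.25,0.5],255],
  ],
)

```text
clock: 21.15
position: [0.5396, -0.1505, 0.1098]
ee_rot: [0.001, 0.785, 0.62, 0.001]
contact_force: [0.2, 0.2, -0.9]
width: -0.0002
```

Call:
arm_command(
  steps=[
    [[0,0,0],[-6,1.4,0],255],
    [[0,0,0],[-15,3.5,10],255],
    [[0,0,0],[-30,7,40],255],
    [[0,0,0],[-50,0,60],255],
    [[0,0,0],[-50,-20,60],255],
    [[0,0,0],[-30,-30,30],255],
    [[0,0,0],[0,0,0],255],
  ],
)

```text
clock: 22.02
position: [0.3778, -0.1854, 0.2875]
ee_rot: [0.004, 0.786, 0.618, 0.001]
contact_force: [0.7, 0.4, 0.1]
width: 0.0002
```

```bash
python3 look.py b3; python3 - <<'E'
import cv2,numpy as np
from rig import imaging
from fit import *
p=[.6608,-.0316,0,-.2342]
o=[]
for n,(x,y,ww,h) in {"top":(345,180,60,70),"scene":(205,180,60,70)}.items():
    o.append(cv2.resize(imaging.get_image(n)[y:y+h,x:x+ww],None,fx=6.5,fy=6.5,interpolation=cv2.INTER_CUBIC))
    for s in(-1,1): print(n,s,((proj(n,w(p,[-.075+s*.0071,-.1435,.1154]))[0]-[x,y])*6.5).round())
cv2.imwrite("pics/b4.png",np.hstack(o))
for d in(0,.005): print("pull",proj("top",w(p,[[-.185-d,.045,.066],[-.185-d,-.045,.066]])).round(1).tolist())
E
```

```text
22.125 [ 0.3783 -0.1833  0.2845] [0.    0.785 0.619 0.001] [ 0.35  0.32 -0.74] -3.403547506017021e-05 [-0.62  0.01  1.7   0.    1.43 -0.38]
press [-239.6 -213.2  284.5]
top -1 [175. 327.]
top 1 [181. 292.]
scene -1 [172. 209.]
scene 1 [146. 220.]
pull [[292.5, 254.2], [325.1, 261.1]]
pull [[292.1, 256.0], [324.8, 262.9]]
```

View pics/b3.png

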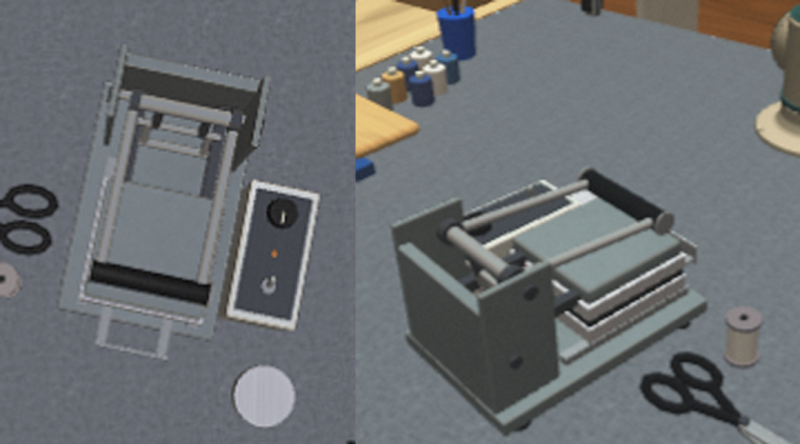

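View pics/b4.png

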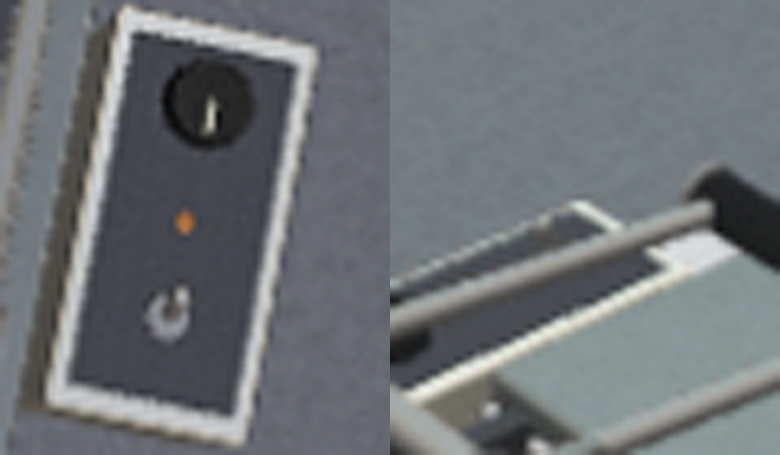

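```bash
python3 -c "
from rig import manip
print(manip.sign_off())"
```

```text
the job is handed in; nothing more can be done
None
```

The press is set up as asked, in the order asked, and I handed the job in at about 22 s of the 72 s allowed.

- **Lower plate:** I pushed it in about 40 mm against roughly 3 N of drag. It met its stop right where my camera measurement predicted. I pressed only about 6.5 N there and backed off at once. The pull plate's corners in the last picture match fully home to within about 1 px.
- **Handle:** I found the bar by touch about 0.04 rad lower than nominal. I followed its swing down with a peak of about 12 N, falling to nothing at dead centre. It then snapped on by itself, away from the fingers, and was still down in the pictures after I let go.
- **Mains toggle:** It snapped over after about 8 mm of travel. At first friction on the fingertip raised the push to about 9 N sideways and 7 N upward (about 12 N in all). I raised the tool slightly to relieve that, then carried on. In the last top picture the bat leans to the rear and matches the "on" position. In the scene view the fork rod partly hides it, so that view does not confirm it clearly.

The reel, tin and visible part of the shears look unmoved in the last pictures, and the arm was clear of everything. One measurement disagreed: in the camera fit, the corner I took for the base's underside was about 8 px off. I think I picked the wrong edge, as all the contacts came where the rest of the fit predicted, to within a few millimetres.

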